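Bring the high-intensity lamp into the beam of the spectrometer

TASK

Pull the lamp drawer of the spectrometer open right to its stop. Then take the lamp carriage in it by its upright finger tab and slide it along its rods until the high-intensity lamp, the one with the long, thick base, stands in line with the lens and the ball detent drops into the notch there; finish while still holding the tab between the fingers, the carriage still in that notch, so that the lamp's energy can be read. Do not touch the lamps, and leave everything else on the bench as it stands.

Things in the scene. Friction and masses are not known exactly. Their poses are not given: they have to be found in the camera images.
- module_front (a point): middle of the front top edge of the white lamp module of the spectrometer, which is bolted down. The module is 310 mm wide (y), 270 mm deep (x), its top 165 mm above the bench; z up, x away from its front. The wide housing behind it and the burner bay at its left are up to 250 mm high
- lamp_drawer (a joint): how far the lamp drawer is pulled out of the module, m: 0 shut (as at the start), 0.22 at its stop. About 2 N of friction; it stays where it is left
- drawer_handle (a point): middle of the drawer's steel bar handle, 10 mm thick, 120 mm long along y, its centre line 40 mm in front of the drawer's white front panel (35 mm gap behind it) and 135 mm above the bench; the panel (308 mm wide, 14 mm thick) reaches up to 150 mm. Axes as the drawer: z up, +x into the instrument; pull towards -x. Shut, the module's top begins 54 mm behind the bar
- lamp_slide: lamp carriage in the drawer: aluminium plate 130 x 150 mm with three black V cradles 50 mm apart in y, a lamp in each. It slides only along the drawer's y, on two guide rods; 110 mm between end stops, which are 5 mm beyond the outer notches. Friction 2 to 4 N. Origin right under the finger tab, 51 mm above the bench, on the line of the middle cradle. Axes as the drawer
- detent (a point): the spring ball of the carriage, under the foot of the tab, 55 mm above the bench. It presses on a fixed strip with three notches 50 mm apart in y: it is in a notch exactly when one of the three lamps is in line with the lens. It pulls the carriage in from 4 mm before the centre of the notch; 9 to 14 N pushes it out again. It starts midway between two notches
- slide_tab (a point): grip point of the carriage's finger tab, an upright aluminium bar 14 mm wide (y), 20 mm deep (x), its top 147 mm above the bench, in line with the middle cradle; the point is on its centre line, 12 mm below the top. The front panel is 30 mm before it, the lamp bases (tops at most 115 mm above the bench) 16 mm behind it. Open, it is out from under the module's top. Axes as the drawer
- lens_axis (a point): point on the axis of the lens, 93 mm above the bench, 130 mm in front of the lens, near the lamp bases; moves with the drawer. Axes as the drawer: a lamp is in line when its origin has y = 0 here. The black lens barrel, 40 mm across, at the middle of the drawer's back, shows from above when the drawer is right out; a short line on the panel edge marks its axis too
- lamp_hi: the high-intensity lamp, lying along the drawer's x: glass tube 38 mm across, straight to its blunt end, and a long thick black base, 45 mm long and 44 mm across; 124 mm long without pins. It lies loose in one of the three cradles, which one varies. Origin on its axis at the tips of its pins, 10 mm before the near end of its base, 93 mm above the bench; x along its axis towards the lens
- lamp_a: ordinary hollow-cathode lamp: glass 38 mm across with a narrower nose 26 mm across at the window end, small black base 30 mm long and 34 mm across; 124 mm long, loose in another cradle, origin likewise
- lamp_b: second ordinary hollow-cathode lamp, the same as lamp_a, loose in the remaining cradle
- beaker: bystander: glass beaker 80 mm across, 105 mm high, standing at the left (+y) of the drawer's way, origin under its base
- wash_bottle: bystander: clear plastic bottle 70 mm across, 160 mm high, standing at the right (-y) of the drawer's way, origin under its base
- tube_rack: bystander: white tube rack 44 x 160 x 64 mm with capped tubes, standing on the lamp module's top (165 mm above the bench), origin under its base; its near edge is at least 70 mm behind the shut handle
- flask: bystander: glass flask 82 mm across, 150 mm high, on the left of the bench, origin under its base
- mouse: bystander: black computer mouse 105 x 60 x 32 mm, left on the bench, origin under it
- standard_jar: bystander: white jar 56 mm across, 85 mm high, on the right of the bench, origin under its base
- screwdriver: bystander: screwdriver 180 mm long lying on the right of the bench

How it is judged:
By the outcome, as a careful person would: the job done as asked, in the order asked, and still so for the second after the job is handed in, while the arm keeps its last pose, push and grip.
It also fails if it takes over 58 s, if anything falls off the work surface, if the arm or the gripper's body presses on something with over 40 N, if the wrist force passes 120 N, or if a joint passes its speed limit or range.

ROBOT

A 6-joint arm with a two-finger parallel gripper is mounted at the origin on the work surface. World frame = base frame: x ahead of the robot, y to its left, z up, the work surface at z = 0. Lengths are in m, angles in rad, forces in N, time in s.
With the tool pointing down it reaches from about 0.35 to 0.975 m from the base axis. Payload 4.9 kg.
Tool frame: the origin (TCP) lies between the finger pads, 19 mm behind the fingertips; this is the grasp point; z points along the fingers, y is the line along which they close (so a half turn about z gives the same grasp; the last joint's range is limited). The gripper opens to 85 mm and grips with 20 to 120 N. Pads are 22 mm wide; open, the fingers measure 114 mm over their backs; the gripper's body (76 mm by 85 mm) begins 54 mm behind the grasp point. The pads swing forward as they close: fully open they stand 13 mm farther back than shut.
Start: joints at [1.231, 0.053, 1.613, -0, 1.476, -0.119], TCP at [0.137, 0.61, 0.25] pointing down, gripper open.
Joint ranges: [-3.01, 3.01], [-1.01, 2.22], [0.06, 2.58], [-1.02, 4.17], [0.09, 2.62], [-3.14, 3.14]. Speed limits (rad/s): [2.57, 2.57, 3.14, 3.14, 3.14, 3.14].

INTERFACE

Orientations are given as a rotation vector (axis times angle).
In Python, from station import status, imaging, order gives the robot as it stands.
- The arm moves only by the tool arm_command, never from a script. Its argument "increments" is a list of rows, each an object with "slide": the shift along the tool's x, y, z in m, a list of three; "spin": the turn about the tool's z in degrees; "gripper": the opening, from -1 (shut) to 1 (fully open). In form: [{"slide": [x, y, z], "spin": spin, "gripper": gripper}, ...]. A call has 1 to 8 rows; each row is the pose to reach, as a shift and turn from the pose commanded when the call began, along the tool's axes at that moment; what a row does not reach only later rows make up. A row lasts 1/12 s, in which the tool goes at most 41.7 mm and 7.16 degrees, less where a joint would pass 70% of its speed; a pose out of reach is approached as far as the arm can. A call with a gripper value outside its range is refused whole. The fingers move at their own pace and stop on an object; "newtons" is the grip in N (left out, the last holds). Time passes only in rows, so rows that repeat a pose let the fingers close. It gives the time, the measured TCP pose, the force, the opening and the grip force at its end, in the units of the state.
- status.get_obs(): the state, without advancing time (a new reading comes with each control period).
- imaging.get_image(name): name is "scene" or "top" or "wrist"; returns a dict with "frame" (384x512x3 uint8, red, green, blue), "vfov" (degrees; the focal length in pixels is half the picture's height over the tangent of half this angle, whatever the lens; pixels are square), "cx", "cy" (the principal point, pixels), "view" (4x4, takes a point from world to camera coordinates); the wrist camera has in their place "mount" (4x4, takes a point from camera to tool coordinates, whose origin is the TCP and whose axes are the flange's). Camera axes: x right, y up, looking along -z (the intrinsics and any distortion apply to the point x, -y, -z); pixel columns grow to the right and rows downward; lengths in m; the calibration is good to about 2 mm. A picture is of the moment at which its call begins: read the wrist's pose just before it. There is no depth.
- order.finish_job(): hands the job in; it is judged then, once.
The state is a dict: "t": time; "q": joint angles; "dq": joint speeds; "effort": joint torques, N m; "tool_pos": TCP position; "tool_rot": TCP orientation; "contact_force": force on the tool from outside, world axes, zero at the start; "wrist_torque": the same for the moment, N m; "opening": finger opening in m; "grip_force": force on a finger pad.
Only numpy, scipy, OpenCV 4.12 (cv2) and the standard library are available. Lean on these libraries where they do the work, as an engineer would, in place of code of your own. Each camera call takes 0.05 s, during which the arm holds its last target. There are 200 camera calls.

## Working session

There is one attempt and no reset: what is moved stays moved. The work goes in short steps, Python scripts to look and compute and a tool call to move; the robot and the scene stay as the last step left them, time stands still between calls to the robot, and variables do not carry over. Pictures are saved under pics/ and viewed, at most 10 in all, crops included, and the job is handed in when it is done.

Besides the shell and the picture viewer there is one more tool, called in YAML: its name, and indented under it one key for each argument. arm_command: Moves the arm, as the interface text tells. Its arguments: {"type":"object","properties":{"increments":{"type":"array","items":{"type":"object","properties":{"slide":{"type":"array","items":{"type":"number"}},"spin":{"type":"number"},"gripper":{"type":"number"}}}},"newtons":{"type":"number"}},"required":["increments"]}

```bash
mkdir -p pics; ls
cat > h.py <<'E'
import numpy as np, cv2
from station import status, imaging, order
from scipy.spatial.transform import Rotation as R
def cam(n):
    o=status.get_obs(); d=imaging.get_image(n)
    if n=="wrist":
        T=np.eye(4);T[:3,:3]=R.from_rotvec(o["tool_rot"]).as_matrix();T[:3,3]=o["tool_pos"]
        c2w=T@np.array(d["mount"])
    else: c2w=np.linalg.inv(np.array(d["view"]))
    f=192/np.tan(np.radians(d["vfov"])/2)
    return d["frame"],(c2w,f,d["cx"],d["cy"],d)
def ray(c,u,v):
    M,f,cx,cy,_=c
    r=M[:3,:3]@np.array([(u-cx)/f,-(v-cy)/f,-1]);return M[:3,3],r
def atz(c,u,v,z):
    p,r=ray(c,u,v);return p+r*(z-p[2])/r[2]
def proj(c,P):
    M,f,cx,cy,_=c
    q=np.linalg.inv(M)@np.append(P,1);return cx+f*q[0]/-q[2],cy-f*q[1]/-q[2]
def save(n,im,crop=None,s=1):
    if crop: x0,y0,x1,y1=crop;im=im[y0:y1,x0:x1]
    cv2.imwrite("pics/"+n,cv2.resize(im[:,:,::-1],None,fx=s,fy=s,interpolation=cv2.INTER_CUBIC))
E
python3 - <<'E'
from h import *
import pickle
o=status.get_obs();print(o)
for n in("scene","top","wrist"):
    im,c=cam(n);print(n,{k:v for k,v in c[4].items() if k!="frame"})
    pickle.dump((im,c),open(n+"0.pkl","wb"));save(n+"0.png",im,s=1.5)
E
```

```text
pics
{'t': 0.0, 'q': array([ 1.23102573e+00,  5.33559931e-02,  1.61429174e+00,  2.83090533e-06,
        1.47600253e+00, -1.18991285e-01]), 'dq': array([-0.00036094,  0.00140807,  0.00057437, -0.00174088, -0.00030217,
        0.00092632]), 'effort': array([ 7.08883199e-04, -3.93680406e+01, -3.70170665e+01, -8.78251353e-05,
        7.01928380e-03, -1.24505837e-05]), 'tool_pos': array([0.13666618, 0.60927588, 0.24876487]), 'tool_rot': array([-0.34604382, -3.12200121,  0.00314596]), 'contact_force': array([-0.22902162, -0.16627045, -0.57932545]), 'wrist_torque': array([-0.00755966,  0.06365525, -0.0058976 ]), 'grip_force': 0.0, 'opening': 0.08536185375099303}
scene {'vfov': 47.07880484030752, 'cx': 255.0017826687033, 'cy': 191.7664438145259, 'view': array([[ 0.70475622,  0.7091505 , -0.0205969 , -0.40069434],
       [-0.45836128,  0.4772965 ,  0.74972861,  0.16604911],
       [ 0.54150125, -0.51893508,  0.66142481, -2.13046166],
       [ 0.        ,  0.        ,  0.        ,  1.        ]])}
top {'vfov': 49.713037465285225, 'cx': 258.8493786968763, 'cy': 195.60615166085586, 'view': array([[ 0.00639291, -0.99993067,  0.00988854, -0.00985356],
       [ 0.99150029,  0.00762343,  0.12988093, -0.57562373],
       [-0.12994731,  0.00897417,  0.99148029, -1.28706536],
       [ 0.        ,  0.        ,  0.        ,  1.        ]])}
wrist {'vfov': 70.800717941269, 'cx': 255.11323834623596, 'cy': 189.22019560310795, 'mount': array([[-1.14799867e-03,  9.52984162e-01,  3.03017934e-01,
         7.66455310e-02],
       [ 9.99999097e-01,  1.30559769e-03, -3.17526712e-04,
         9.77969967e-06],
       [-6.98217443e-04,  3.03017296e-01, -9.52984801e-01,
        -1.24286319e-01],
       [ 0.00000000e+00,  0.00000000e+00,  0.00000000e+00,
         1.00000000e+00]])}
```

View pics/top0.png

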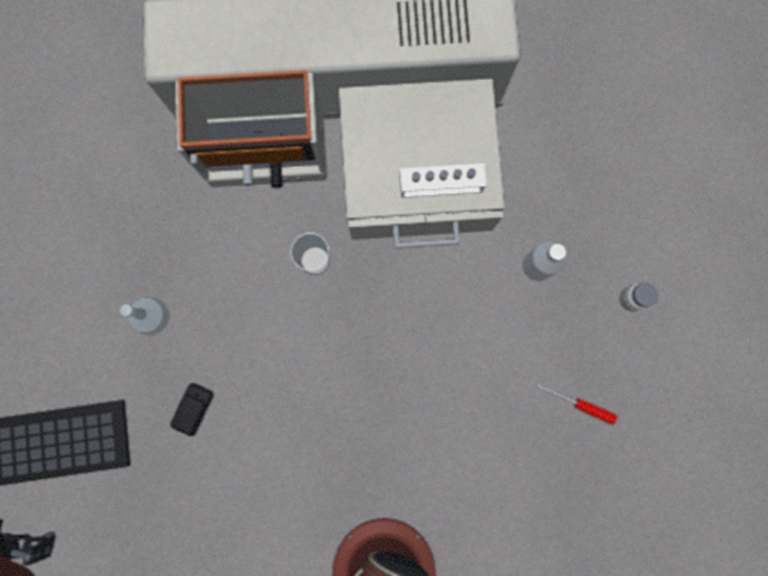

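View pics/scene0.png

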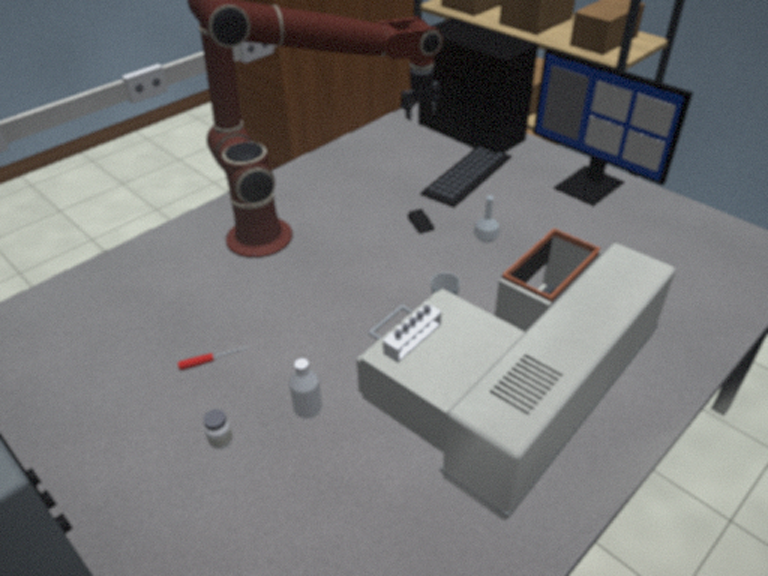

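The top view shows the handle bar running from about (396,246) to (459,243), the module at (340–500, 85–215) with the rack on it, the beaker at (311,253), and the wash bottle at (548,258). All pixels are at 1.5x scale.

Run:
```python
from h import *
import pickle
im,c=pickle.load(open("top0.pkl","rb"))
g=lambda u,v,z:print((u,v),atz(c,u/1.5,v/1.5,z).round(4))
for u,v in((396,246.5),(459,243.5),(427.5,245)):g(u,v,.135)
print("module top");[g(*p,.165) for p in((347,219),(502,210),(340,89),(492,81))]
g(311,248,0.02);g(315,260,0);g(548,262,.03);g(557,252,.16)
save("top0c.png",im,(215,90,385,190),4.6)
```

```text
(396, 246.5) [ 0.6573 -0.0197  0.135 ]
(459, 243.5) [ 0.6645 -0.1454  0.135 ]
(427.5, 245) [ 0.6609 -0.0825  0.135 ]
module top
(347, 219) [0.705  0.0769 0.165 ]
(502, 210) [ 0.7258 -0.2267  0.165 ]
(340, 89) [0.9724 0.095  0.165 ]
(492, 81) [ 0.9928 -0.2112  0.165 ]
(311, 248) [0.6764 0.1629 0.02  ]
(315, 260) [0.6536 0.1559 0.    ]
(548, 262) [ 0.6478 -0.3509  0.03  ]
(557, 252) [ 0.6438 -0.334   0.16  ]
```

View pics/top0c.png

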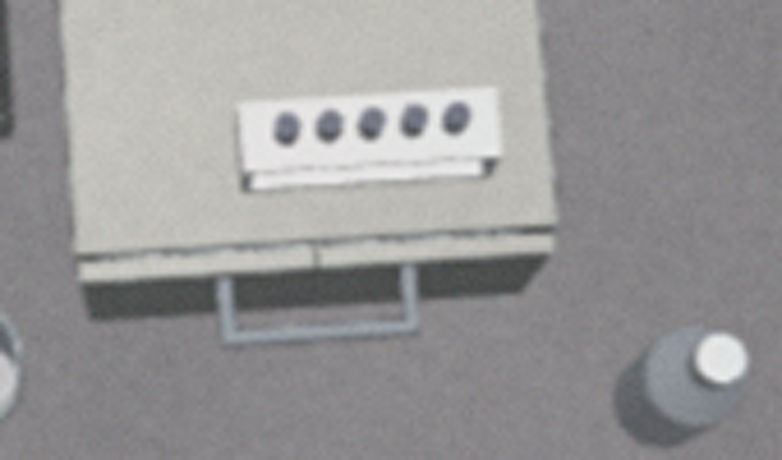

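```bash
cat >> h.py <<'E'
def go(P,yaw):
    """tool-frame slide and spin (deg) to world point P with tool y at world angle yaw (deg)"""
    o=status.get_obs();M=R.from_rotvec(o["tool_rot"]).as_matrix()
    y=np.degrees(np.arctan2(M[1,1],M[0,1]))
    print("slide",(M.T@(np.array(P)-o["tool_pos"])).round(4),"spin",round((y-yaw+90)%180-90,2),"z axis",M[:,2].round(4),"t",o["t"])
E
python3 - <<'E'
from h import *
go((.662,-.081,.26),3.9)
E
```

```text
slide [-0.6637 -0.5586 -0.0102] spin 73.45 z axis [-5.0e-04 -1.5e-03 -1.0e+00] t 0.15
```

arm_command:
  increments:
    - {"slide": [-0.32,-0.27,-0.04],"spin": 36,"gripper": 1}
    - {"slide": [-0.32,-0.27,-0.04],"spin": 36,"gripper": 1}
    - {"slide": [-0.32,-0.27,-0.04],"spin": 36,"gripper": 1}
    - {"slide": [-0.32,-0.27,-0.04],"spin": 36,"gripper": 1}
    - {"slide": [-0.32,-0.27,-0.04],"spin": 36,"gripper": 0}
    - {"slide": [-0.32,-0.27,-0.04],"spin": 36,"gripper": 0}
    - {"slide": [-0.32,-0.27,-0.04],"spin": 36,"gripper": -0.2}
    - {"slide": [-0.32,-0.27,-0.04],"spin": 36,"gripper": -0.2}

```text
t: 0.82
tool_pos: [0.338, 0.3437, 0.2817]
tool_rot: [1.293, 2.863, 0.0]
contact_force: [0.2, -0.0, 0.8]
opening: 0.039
grip_force: 0.0
```

Run:
```python
from h import *
go((.64,-.081,.26),3.9)
```

```text
slide [-0.5183 -0.0541  0.0217] spin 37.48 z axis [ 1.e-04  0.e+00 -1.e+00] t 0.8167
```

arm_command:
  increments:
    - {"slide": [-0.518,-0.054,0.0],"spin": 37.5,"gripper": -0.2}
    - {"slide": [-0.518,-0.054,0.0],"spin": 37.5,"gripper": -0.2}
    - {"slide": [-0.518,-0.054,0.0],"spin": 37.5,"gripper": -0.2}
    - {"slide": [-0.518,-0.054,0.0],"spin": 37.5,"gripper": -0.2}
    - {"slide": [-0.518,-0.054,0.0],"spin": 37.5,"gripper": -0.2}
    - {"slide": [-0.518,-0.054,0.0],"spin": 37.5,"gripper": -0.2}
    - {"slide": [-0.518,-0.054,0.0],"spin": 37.5,"gripper": -0.2}
    - {"slide": [-0.518,-0.054,0.0],"spin": 37.5,"gripper": -0.2}

```text
t: 1.48
tool_pos: [0.5312, 0.0718, 0.2815]
tool_rot: [-2.146, -2.294, -0.0]
contact_force: [0.9, -0.1, 0.6]
opening: 0.0342
grip_force: 0.0
```

Run:
```python
from h import *
go((.64,-.081,.27),3.9)
```

```text
slide [-0.1597  0.0984  0.0115] spin -0.07 z axis [-0.e+00  2.e-04 -1.e+00] t 1.4833
```

arm_command:
  increments:
    - {"slide": [-0.16,0.1,0.012],"spin": 0,"gripper": -0.2}
    - {"slide": [-0.16,0.1,0.012],"spin": 0,"gripper": -0.2}
    - {"slide": [-0.16,0.1,0.012],"spin": 0,"gripper": -0.2}
    - {"slide": [-0.16,0.1,0.012],"spin": 0,"gripper": -0.2}
    - {"slide": [-0.16,0.1,0.012],"spin": 0,"gripper": -0.2}
    - {"slide": [-0.16,0.1,0.012],"spin": 0,"gripper": -0.2}
    - {"slide": [-0.16,0.1,0.012],"spin": 0,"gripper": -0.2}

```text
t: 2.07
tool_pos: [0.641, -0.08, 0.2685]
tool_rot: [-2.146, -2.291, 0.001]
contact_force: [-0.9, -0.6, 0.6]
opening: 0.0339
grip_force: 0.0
```

Run:
```python
from h import *
import pickle
im,c=cam("wrist");pickle.dump((im,c),open("wrist1.pkl","wb"));save("w1.png",im,s=1.5)
print([np.array(proj(c,p)).round(1)*1.5 for p in((.658,-.0195,.135),(.666,-.142,.135))])
go((.662,-.081,.135),3.9)
```

```text
[array([415.5, 186. ]), array([411.45, 363.15])]
slide [-0.0036  0.0213  0.134 ] spin -0.07 z axis [-1.5e-03  9.0e-04 -1.0e+00] t 2.1167
```

View pics/w1.png

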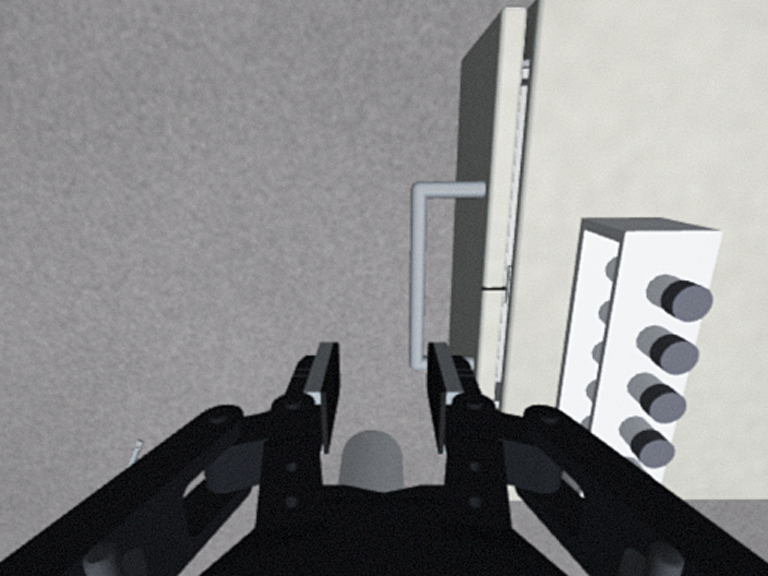

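The wrist view shows the bar's centre line from (418,187) to (418,365), the panel edge mark at (493,289) and the rack at right. The gripper knuckles are at (220,410) and (550,410).

Run:
```python
from h import *
import pickle
im,c=pickle.load(open("wrist1.pkl","rb"))
a=atz(c,419/1.5,189/1.5,.135);b=atz(c,417.5/1.5,365/1.5,.135);print(a,b,(a+b)/2,np.linalg.norm(a-b),np.degrees(np.arctan2(-(a-b)[0],(a-b)[1])))
print("mark",atz(c,493/1.5,289/1.5,.15),"rack",atz(c,560/1.5,430/1.5,.165),atz(c,586/1.5,220/1.5,.229))
m=c[4]["mount"];m=np.array(m)
for u,v in((555,412),(325,380),(440,380),(470,395),(600,430),(690,550)):
    r=m[:3,:3]@np.array([(u/1.5-c[2])/c[1],-(v/1.5-c[3])/c[1],-1]);p=m[:3,3];print((u,v),(p-r*p[0]/r[0]).round(4))
go(((a+b)/2),3.9)
```

```text
[ 0.66037216 -0.02118778  0.135     ] [ 0.67045287 -0.14320993  0.135     ] [ 0.66541251 -0.08219886  0.135     ] 0.12243785037424057 4.722694756960263
mark [ 0.71119767 -0.07850276  0.15      ] rack [ 0.76545932 -0.16896773  0.165     ] [ 0.72022042 -0.02242438  0.229     ]
(555, 412) [ 0.      0.0551 -0.0147]
(325, 380) [ 0.     -0.0201  0.0046]
(440, 380) [0.     0.0214 0.0045]
(470, 395) [ 0.      0.0302 -0.0051]
(600, 430) [ 0.      0.0648 -0.0235]
(690, 550) [ 0.      0.0637 -0.0616]
slide [-0.005   0.0246  0.134 ] spin -0.07 z axis [-1.5e-03  9.0e-04 -1.0e+00] t 2.1167
```

arm_command:
  increments:
    - {"slide": [-0.003,0.0155,0.02],"spin": 0,"gripper": -0.06}
    - {"slide": [-0.003,0.0155,0.05],"spin": 0,"gripper": -0.06}
    - {"slide": [-0.003,0.0155,0.08],"spin": 0,"gripper": -0.06}
    - {"slide": [-0.003,0.0155,0.105],"spin": 0,"gripper": -0.06}
    - {"slide": [-0.003,0.0155,0.118],"spin": 0,"gripper": -0.06}
    - {"slide": [-0.003,0.0155,0.124],"spin": 0,"gripper": -0.06}
    - {"slide": [-0.003,0.0155,0.124],"spin": 0,"gripper": -0.06}

```text
t: 2.7
tool_pos: [0.6558, -0.08, 0.1447]
tool_rot: [-2.143, -2.295, 0.002]
contact_force: [0.3, 0.3, 0.3]
opening: 0.0399
grip_force: 0.0
```

Run:
```python
from h import *
import pickle
o=status.get_obs();print(o["tool_pos"],o["opening"],o["contact_force"])
im,c=cam("wrist");save("w2.png",im,s=1.2)
```

```text
[ 0.65579974 -0.08001395  0.14467608] 0.03991289701953844 [0.34248665 0.28925345 0.33584165]
```

View pics/w2.png

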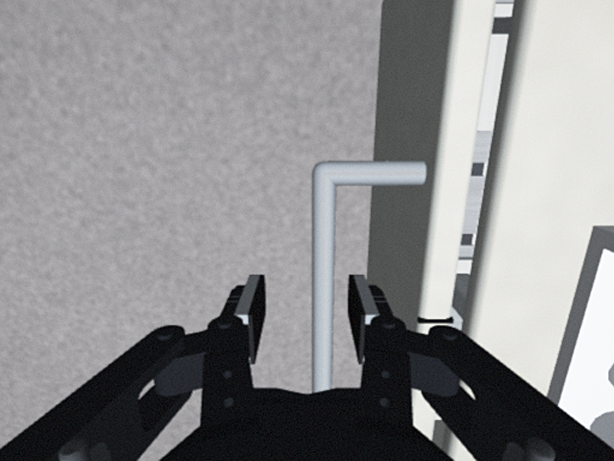

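The view shows the bar at u≈323 between the pads (250 and 362), clear of both, with nothing else touched.

arm_command:
  increments:
    - {"slide": [0,0,0],"spin": 0,"gripper": -0.5}
    - {"slide": [0,0,0],"spin": 0,"gripper": -1}
    - {"slide": [0,0,0],"spin": 0,"gripper": -1}
    - {"slide": [0,0,0],"spin": 0,"gripper": -1}
    - {"slide": [0,0,0],"spin": 0,"gripper": -1}
    - {"slide": [0,-0.01,0],"spin": 0,"gripper": -1}
    - {"slide": [0,-0.025,0],"spin": 0,"gripper": -1}
    - {"slide": [0,-0.04,0],"spin": 0,"gripper": -1}
  newtons: 30

```text
t: 3.42
tool_pos: [0.6188, -0.0842, 0.1488]
tool_rot: [2.141, 2.291, 0.006]
contact_force: [1.6, 0.7, 6.0]
opening: 0.0085
grip_force: 30.6
```

arm_command:
  increments:
    - {"slide": [0,-0.04,0],"spin": 0,"gripper": -0.5}
    - {"slide": [0,-0.04,0],"spin": 0,"gripper": -0.5}
    - {"slide": [0,-0.04,0.004],"spin": 0,"gripper": -0.5}
    - {"slide": [0,-0.04,0.006],"spin": 0,"gripper": -0.5}
    - {"slide": [0,-0.04,0.006],"spin": 0,"gripper": -1}
    - {"slide": [0,-0.04,0.006],"spin": 0,"gripper": -1}
    - {"slide": [0,-0.04,0.006],"spin": 0,"gripper": -1}

```text
t: 4.0
tool_pos: [0.5773, -0.0866, 0.1396]
tool_rot: [-2.145, -2.295, 0.0]
contact_force: [-0.9, 0.1, -0.4]
opening: 0.0087
grip_force: 29.4
```

Run:
```python
from h import *
import pickle
o=status.get_obs();print(o["tool_pos"],o["opening"],o["contact_force"],o["grip_force"])
im,c=cam("wrist");save("w3.png",im,s=1.2)
```

```text
[ 0.57731109 -0.08655119  0.13961163] 0.008657064423165049 [-0.87705784  0.05499671 -0.36918889] 29.442326724529266
```

View pics/w3.png

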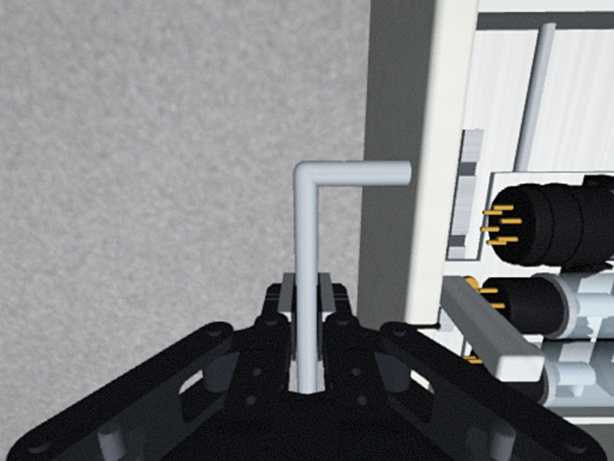

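The bar is held between the pads (u≈307). The lamp at the +y end (pins at about (500,222)) has the long thick base, and the tab is at (490,330).

arm_command:
  increments:
    - {"slide": [0,-0.015,0],"spin": 0,"gripper": -1}
    - {"slide": [0,-0.035,0],"spin": 0,"gripper": -1}
    - {"slide": [0,-0.06,0],"spin": 0,"gripper": -1}
    - {"slide": [0,-0.085,0],"spin": 0,"gripper": -1}
    - {"slide": [0,-0.105,0],"spin": 0,"gripper": -1}
    - {"slide": [0,-0.117,0],"spin": 0,"gripper": -1}
    - {"slide": [0,-0.123,0],"spin": 0,"gripper": -1}
    - {"slide": [0,-0.125,0],"spin": 0,"gripper": -1}

```text
t: 4.72
tool_pos: [0.4521, -0.0957, 0.1397]
tool_rot: [2.144, 2.293, -0.001]
contact_force: [3.5, -4.9, -5.6]
opening: 0.0088
grip_force: 30.8
```

arm_command:
  increments:
    - {"slide": [0,-0.003,0],"spin": 0,"gripper": -1}
    - {"slide": [0,-0.006,0],"spin": 0,"gripper": -1}
    - {"slide": [0,-0.009,0],"spin": 0,"gripper": -1}
    - {"slide": [0,-0.009,0],"spin": 0,"gripper": -1}

```text
t: 5.05
tool_pos: [0.4439, -0.0963, 0.1397]
tool_rot: [2.144, 2.293, -0.001]
contact_force: [1.8, -5.2, -5.5]
opening: 0.0088
grip_force: 30.9
```

arm_command:
  increments:
    - {"slide": [0,-0.002,0],"spin": 0,"gripper": -1}
    - {"slide": [0,-0.004,0],"spin": 0,"gripper": -1}
    - {"slide": [0,-0.006,0],"spin": 0,"gripper": -1}
    - {"slide": [0,-0.006,0],"spin": 0,"gripper": -1}

```text
t: 5.38
tool_pos: [0.4435, -0.0964, 0.1398]
tool_rot: [2.136, 2.283, 0.019]
contact_force: [27.2, -4.4, -22.3]
opening: 0.0086
grip_force: 30.0
```

arm_command:
  increments:
    - {"slide": [0,0.003,0],"spin": 0,"gripper": -1}
    - {"slide": [0,0.005,0],"spin": 0,"gripper": -1}
    - {"slide": [0,0.005,0],"spin": 0,"gripper": -0.5}
    - {"slide": [0,0.005,0],"spin": 0,"gripper": -0.2}
    - {"slide": [0,0.005,0],"spin": 0,"gripper": -0.2}
    - {"slide": [0,0.005,-0.01],"spin": 0,"gripper": -0.2}
    - {"slide": [0,0.005,-0.04],"spin": 0,"gripper": -0.2}
    - {"slide": [0,0.005,-0.08],"spin": 0,"gripper": -0.2}

```text
t: 6.05
tool_pos: [0.4402, -0.0945, 0.2178]
tool_rot: [-2.141, -2.29, 0.003]
contact_force: [0.9, -0.4, -0.8]
opening: 0.034
grip_force: 0.0
```

Run:
```python
from h import *
go((.52,-.09,.28),94)
```

```text
slide [-0.0006  0.0795 -0.0627] spin 89.85 z axis [-0.0066  0.0031 -1.    ] t 6.05
```

arm_command:
  increments:
    - {"slide": [0,0.03,-0.08],"spin": -55,"gripper": -0.2}
    - {"slide": [0,0.03,-0.08],"spin": -55,"gripper": -0.2}
    - {"slide": [0,0.03,-0.08],"spin": -55,"gripper": -0.2}
    - {"slide": [0,0.03,-0.08],"spin": -55,"gripper": -0.2}
    - {"slide": [0,0.03,-0.08],"spin": -55,"gripper": -0.2}
    - {"slide": [0,0.03,-0.08],"spin": -55,"gripper": -0.2}
    - {"slide": [0,0.03,-0.08],"spin": -55,"gripper": -0.2}
    - {"slide": [0,0.03,-0.08],"spin": -55,"gripper": -0.2}

```text
t: 6.72
tool_pos: [0.4722, -0.0933, 0.301]
tool_rot: [0.835, 3.027, 0.001]
contact_force: [-0.0, 1.2, 1.1]
opening: 0.0339
grip_force: 0.0
```

arm_command:
  increments:
    - {"slide": [0,0,0],"spin": -35,"gripper": -0.2}
    - {"slide": [0,0,0],"spin": -35,"gripper": -0.2}
    - {"slide": [0,0,0],"spin": -35,"gripper": -0.2}
    - {"slide": [0,0,0],"spin": -35,"gripper": -0.2}
    - {"slide": [0,0,0],"spin": -35,"gripper": -0.2}
    - {"slide": [0,0,0],"spin": -35,"gripper": -0.2}

```text
t: 7.22
tool_pos: [0.4722, -0.0934, 0.3009]
tool_rot: [-0.108, 3.138, -0.0]
contact_force: [0.1, 0.6, -0.3]
opening: 0.0344
grip_force: 0.0
```

Run:
```python
from h import *
import pickle
im,c=cam("wrist");pickle.dump((im,c),open("wrist4.pkl","wb"));save("w4.png",im,s=1.5)
o=status.get_obs();print(o["tool_pos"],o["q"])
im,c=cam("top");pickle.dump((im,c),open("top4.pkl","wb"))
go((.52,-.09,.28),94)
```

```text
[ 0.47222718 -0.09341216  0.30073086] [-3.50212116e-01 -3.26612855e-01  1.87225118e+00  2.98065515e-04
  1.59479308e+00 -1.98598020e+00]
slide [-0.0479  0.0003  0.0206] spin -0.31 z axis [ 1.e-03 -1.e-04 -1.e+00] t 7.3167
```

View pics/w4.png

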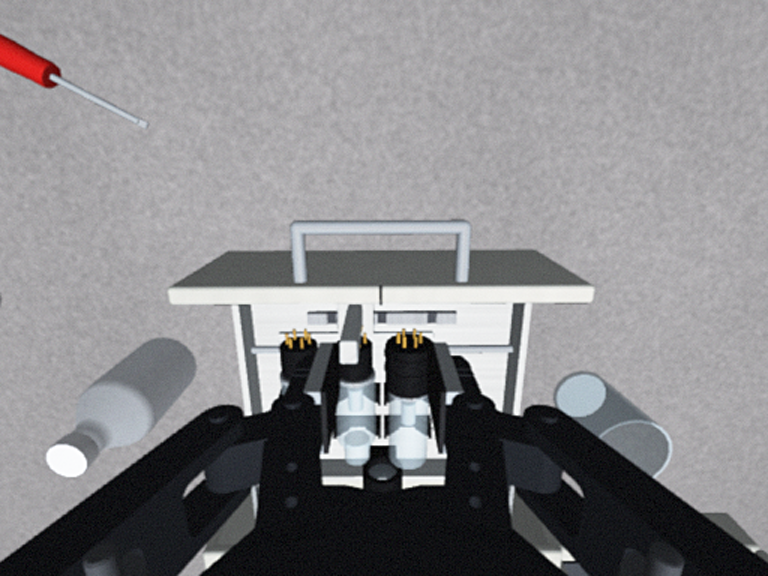

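The tab's top face is at about (349,351) and the lens mark on the panel edge at (381,293). The lamp at right, +y (base about 45 px wide, at (408,368)), is the high-intensity one; the other two have small bases. The lens barrel is at (383,470).

Run:
```python
from h import *
import pickle
im,c=pickle.load(open("wrist4.pkl","rb"));it,ct=pickle.load(open("top4.pkl","rb"))
g=lambda n,u,v,z:(print(n,atz(c,u/1.5,v/1.5,z).round(4)),atz(c,u/1.5,v/1.5,z))[1]
t=g("tab",349,351,.147);m=g("mark",381,295,.15);l=g("barrel",383,470,.11);h=g("hi pins",408,339,.093);g("a",300,340,.093)
g("barL",296,228,.135);g("barR",466,228,.135)
a=np.radians(4.2);ex=np.array([np.cos(a),np.sin(a),0]);ey=np.array([-np.sin(a),np.cos(a),0])
print("tab-mark in drawer",(t-m)@ex,(t-m)@ey,"hi",(h-m)@ey,"edge ang",np.subtract(g("R",592,293,.15),g("L",171,296,.15)))
u,v=proj(ct,t);print(u,v)
A=im[190:270,190:310];B=it[int(v)-45:int(v)+45,int(u)-60:int(u)+75]
A=cv2.resize(A,(780,520),interpolation=2)
save("c5.png",A)
B=cv2.resize(B,None,fx=5.5,fy=5.5,interpolation=2);save("c5t.png",B)
print(int(u)-60,int(v)-45)
```

```text
tab [ 0.5395 -0.1146  0.147 ]
mark [ 0.4918 -0.0934  0.15  ]
barrel [ 0.6825 -0.0789  0.11  ]
hi pins [ 0.5519 -0.0653  0.093 ]
a [ 0.5594 -0.1622  0.093 ]
barL [ 0.4502 -0.1576  0.135 ]
barR [ 0.4419 -0.0355  0.135 ]
R [0.48   0.0576 0.15  ]
L [ 0.5028 -0.2441  0.15  ]
tab-mark in drawer 0.046024642322803636 -0.02465639648483675 hi 0.023666277724041344 edge ang [-0.02275503  0.30167063  0.        ]
296.34103769196645 203.30163452966997
236 158
```

View pics/c5.png

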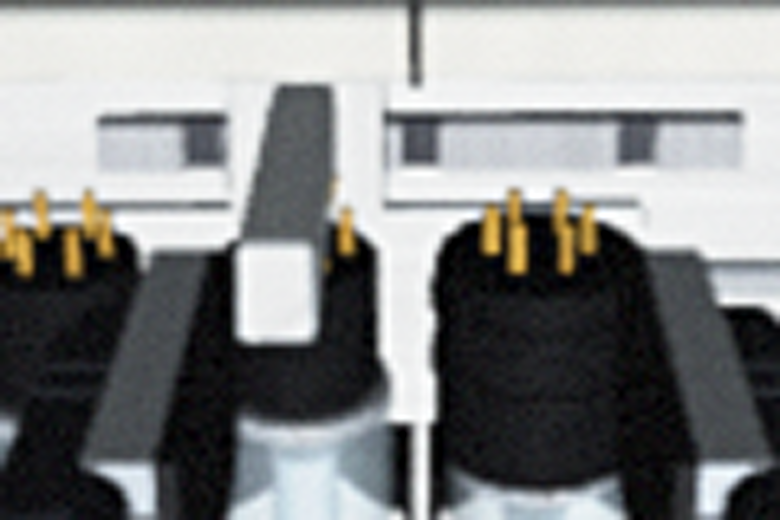

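Run:
```python
from h import *
go((.5395,-.1147,.138),94.2)
```

```text
slide [-0.0656 -0.0256  0.1626] spin -0.51 z axis [ 1.e-03 -1.e-04 -1.e+00] t 7.3167
```

arm_command:
  increments:
    - {"slide": [-0.033,-0.013,0],"spin": -0.5,"gripper": -0.2}
    - {"slide": [-0.0655,-0.0255,0.02],"spin": -0.5,"gripper": -0.2}
    - {"slide": [-0.0655,-0.0255,0.06],"spin": -0.5,"gripper": -0.2}
    - {"slide": [-0.0655,-0.0255,0.1],"spin": -0.5,"gripper": -0.2}
    - {"slide": [-0.0655,-0.0255,0.125],"spin": -0.5,"gripper": -0.2}
    - {"slide": [-0.0655,-0.0255,0.125],"spin": -0.5,"gripper": -0.2}

```text
t: 7.82
tool_pos: [0.5352, -0.1131, 0.1673]
tool_rot: [0.115, -3.127, -0.008]
contact_force: [-0.8, 0.9, -0.5]
opening: 0.0343
grip_force: 0.0
```

Run:
```python
from h import *
im,c=cam("wrist");save("w6.png",im,(140,150,370,310),3.4)
go((.5395,-.1147,.138),94.2)
print(proj(c,(.5395,-.1147,.147)))
```

```text
slide [-0.0025 -0.0012  0.0333] spin 0.05 z axis [-0.007   0.0026 -1.    ] t 7.8667
(np.float64(252.161442721765), np.float64(244.8379854169241))
```

View pics/w6.png

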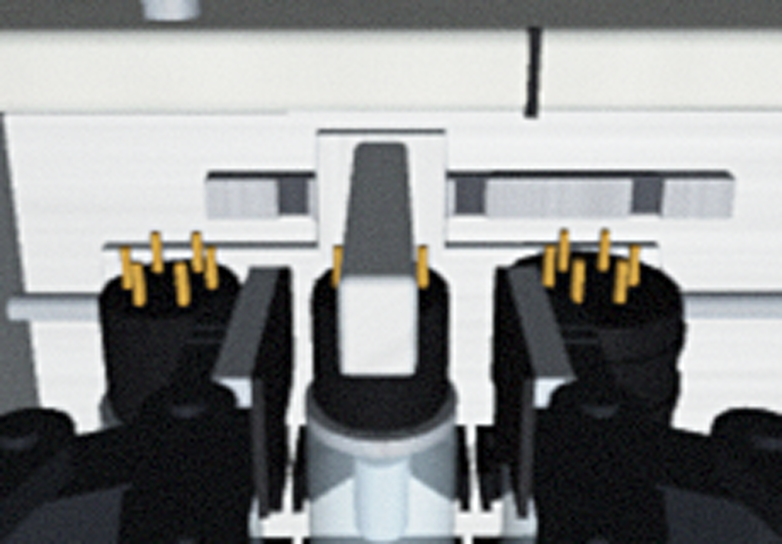

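The tab's top is centred between the open pads at (378,326), with both pads clear of the lamps.

arm_command:
  increments:
    - {"slide": [-0.001,-0.001,0.018],"spin": 0,"gripper": -0.2}
    - {"slide": [-0.001,-0.001,0.036],"spin": 0,"gripper": -0.2}
    - {"slide": [-0.001,-0.001,0.036],"spin": 0,"gripper": -0.2}
    - {"slide": [-0.001,-0.001,0.036],"spin": 0,"gripper": -0.6}
    - {"slide": [-0.001,-0.001,0.036],"spin": 0,"gripper": -1}
    - {"slide": [-0.001,-0.001,0.036],"spin": 0,"gripper": -1}
    - {"slide": [-0.001,-0.001,0.036],"spin": 0,"gripper": -1}
    - {"slide": [-0.001,-0.001,0.036],"spin": 0,"gripper": -1}
  newtons: 40

```text
t: 8.53
tool_pos: [0.5416, -0.1159, 0.1416]
tool_rot: [-0.119, 3.136, -0.002]
contact_force: [-1.7, 1.2, 5.7]
opening: 0.013
grip_force: 42.5
```

Run:
```python
from h import *
o=status.get_obs();print(o["tool_pos"],o["opening"],o["contact_force"],o["grip_force"])
im,c=cam("wrist");save("w7.png",im,(140,150,370,310),3.4)
g=lambda u,v,z:atz(c,140+u/3.4,150+v/3.4,z)
```

```text
[ 0.54163219 -0.11586094  0.14164601] 0.012961325900760896 [-1.72543137  1.2200414   5.73269088] 42.46990084648132
```

arm_command:
  increments:
    - {"slide": [0,-0.003,0],"spin": 0,"gripper": -1}
    - {"slide": [0,-0.007,0],"spin": 0,"gripper": -1}
    - {"slide": [0,-0.011,0],"spin": 0,"gripper": -1}
    - {"slide": [0,-0.015,0],"spin": 0,"gripper": -1}
    - {"slide": [0,-0.018,0],"spin": 0,"gripper": -1}
    - {"slide": [0,-0.019,0],"spin": 0,"gripper": -1}
    - {"slide": [0,-0.019,0],"spin": 0,"gripper": -1}

```text
t: 9.17
tool_pos: [0.5431, -0.1352, 0.1416]
tool_rot: [-0.119, 3.136, -0.003]
contact_force: [-1.8, -1.2, 4.8]
opening: 0.0133
grip_force: 42.4
```

arm_command:
  increments:
    - {"slide": [0,-0.001,0],"spin": 0,"gripper": -1}
    - {"slide": [0,-0.002,0],"spin": 0,"gripper": -1}
    - {"slide": [0,-0.002,0],"spin": 0,"gripper": -1}

```text
t: 9.42
tool_pos: [0.5432, -0.1371, 0.1416]
tool_rot: [-0.119, 3.136, -0.003]
contact_force: [-2.0, -0.1, 6.3]
opening: 0.0129
grip_force: 42.4
```

arm_command:
  increments:
    - {"slide": [0,-0.001,0],"spin": 0,"gripper": -1}
    - {"slide": [0,-0.002,0],"spin": 0,"gripper": -1}
    - {"slide": [0,-0.002,0],"spin": 0,"gripper": -1}

```text
t: 9.67
tool_pos: [0.5434, -0.1396, 0.1416]
tool_rot: [-0.119, 3.136, -0.005]
contact_force: [-2.3, -1.4, 5.0]
opening: 0.0131
grip_force: 42.4
```

arm_command:
  increments:
    - {"slide": [0,-0.001,0],"spin": 0,"gripper": -1}
    - {"slide": [0,-0.002,0],"spin": 0,"gripper": -1}
    - {"slide": [0,-0.002,0],"spin": 0,"gripper": -1}

```text
t: 9.92
tool_pos: [0.5435, -0.1408, 0.1417]
tool_rot: [-0.119, 3.136, -0.002]
contact_force: [-2.3, 1.4, 6.9]
opening: 0.0132
grip_force: 42.5
```

Run:
```python
from h import *
o=status.get_obs();print(o["tool_pos"],o["opening"],o["contact_force"],o["grip_force"])
im,c=cam("wrist");save("w8.png",im,(140,130,390,310),3.1)
```

```text
[ 0.54349243 -0.14080401  0.14165343] 0.013192860277776724 [-2.30173027  1.37781423  6.91348591] 42.518802881240845
```

View pics/w8.png

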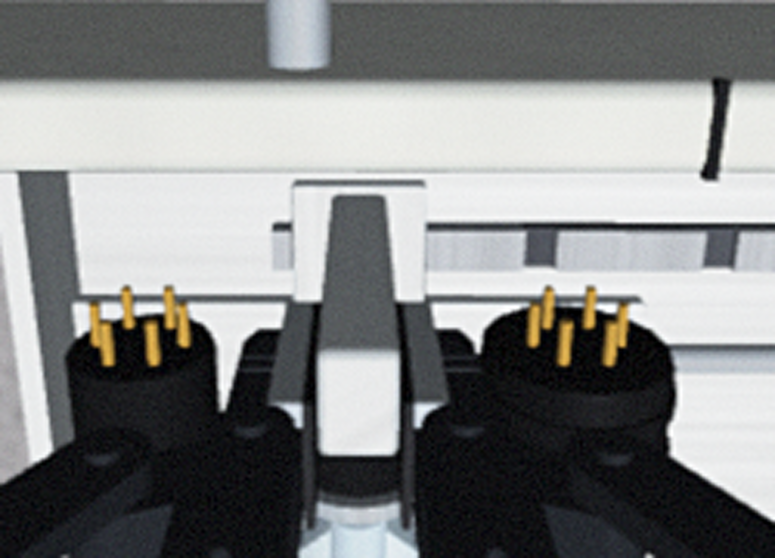

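Tab foot sits at u≈360. The visible notches are at 540 and 720, so the third should be at 360, under the foot. I'll do a small probe to confirm the detent holds.

arm_command:
  increments:
    - {"slide": [0,-0.001,0],"spin": 0,"gripper": -1}
    - {"slide": [0,-0.001,0],"spin": 0,"gripper": -1}
    - {"slide": [0,-0.001,0],"spin": 0,"gripper": -1}

```text
t: 10.22
tool_pos: [0.5435, -0.1412, 0.1416]
tool_rot: [-0.119, 3.136, 0.0]
contact_force: [-1.4, 3.2, 6.8]
opening: 0.0128
grip_force: 42.6
```

arm_command:
  increments:
    - {"slide": [0,0.001,0],"spin": 0,"gripper": -1}
    - {"slide": [0,0.001,0],"spin": 0,"gripper": -1}
    - {"slide": [0,0.001,0],"spin": 0,"gripper": -1}
    - {"slide": [0,0.001,0],"spin": 0,"gripper": -1}

```text
t: 10.55
tool_pos: [0.5435, -0.1408, 0.1416]
tool_rot: [-0.119, 3.136, -0.002]
contact_force: [-2.2, 1.2, 5.9]
opening: 0.0129
grip_force: 42.5
```

arm_command:
  increments:
    - {"slide": [0.001,0,0],"spin": 0,"gripper": -1}
    - {"slide": [0.002,0,0],"spin": 0,"gripper": -1}
    - {"slide": [0.002,0,0],"spin": 0,"gripper": -1}
    - {"slide": [0.002,0,0],"spin": 0,"gripper": -1}

```text
t: 10.88
tool_pos: [0.5434, -0.1408, 0.1417]
tool_rot: [-0.119, 3.13, -0.002]
contact_force: [7.1, 1.8, 3.0]
opening: 0.0131
grip_force: 42.1
```

```bash
python3 -c "
from h import *
print(order.finish_job())"
```

```text
the job is handed in; nothing more can be done
None
```

I pulled the drawer to its stop and slid the carriage 25 mm, so the high-intensity lamp is in line with the lens and the ball sits in that notch. I handed the job in at about 11 s with the tab still gripped and without knowingly touching the lamps or anything else. The hand-in returned no verdict. The notch position rests on the last wrist picture and the measured travel; a 1 mm push test was not strong enough to prove the detent by itself.

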